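# Lock the sprung jaw of a sanding jig with its tapered key

### The arm

A 6-joint arm with a two-finger parallel gripper is mounted at the origin on a cart in front of the work surface, level with it; the furniture and walls round the work are solid. World frame = base frame: x ahead of the robot, y to its left, z up, the work surface at z = 0. Lengths are in mm, angles in degrees, forces in N, time in s.
With the tool pointing down it reaches from about 350 to 850 mm from the base axis. Payload 8.1 kg.
Tool frame: the origin (TCP) lies at the very end of the fingers, on their centre line; the grasp point (between the pads) lies 19 mm behind it; z points along the fingers, y is the line along which they close (so a half turn about z gives the same grasp; the last joint's range is limited). The gripper opens to 85 mm and grips with 20 to 120 N. Pads are 22 mm wide; open, the fingers measure 114 mm over their backs; the gripper's body (76 mm by 85 mm) begins 54 mm behind the grasp point. The pads swing forward as they close: fully open they stand 13 mm farther back than shut.
Start: joints at [-4.893, 7.471, 85.268, -0, 87.261, -4.893], TCP at [600.004, 0.022, 231.292] pointing down, gripper open.
Joint ranges: [-169.43, 169.43], [-51.17, 129.36], [1.28, 143.12], [-76.62, 256.62], [0, 156.53], [-152.29, 152.29]. Speed limits (degrees/s): [136.94, 136.94, 159.86, 180, 180, 180].

### API

Orientations are given as [roll, pitch, yaw] about the fixed x, y, z axes, in that order (R = Rz(yaw) Ry(pitch) Rx(roll)).
In Python, from bench import * gives the robot as it stands.
- The arm moves only by the tool play_rows, never from a script. Its argument "increments" is a list of rows, each a list of 3 entries, a list of its own where there are three numbers: the gripper's target within -1 to 1 (fully open at 1, half-way at 0, shut at -1), then the shift along the tool's x, y, z in mm, then the turn about the tool's z in rad. A call has 1 to 12 rows; each row shifts and turns the commanded pose from where the row before left it, along the tool's axes as they then stand; what a row does not reach is not made up. A row lasts 1/12 s, in which the tool goes at most 41.7 mm and 7.16 degrees, less where a joint would pass 70% of its speed; a pose out of reach is approached as far as the arm can. A call is refused whole if a number of a shift passes 41.7 or a number of a turn 0.125, either way. A call with a gripper value outside its range is refused whole. The fingers move at their own pace and stop on an object; "force" is the grip in N (left out, the last holds). Time passes only in rows, so rows that do not move let the fingers close. It gives the time, the measured TCP pose, the force, the opening and the grip force at its end, in the units of the state.
- sense(): the state, without advancing time (a new reading comes with each control period).
- snapshot(name): name is "scene" or "side" or "wrist"; returns a dict with "color" (384x512x3 uint8, red, green, blue), "intrinsics" (3x3 intrinsics, pixels), "world_from_camera" (4x4, takes a point from camera to world coordinates). Camera axes: x right, y down, z forward; pixel columns grow to the right and rows downward; lengths in mm; the calibration is good to about 2 mm. A picture is of the moment at which its call begins. There is no depth.
- hand_in(): hands the job in; it is judged then, once.
Trained networks look in a picture, given as the dict that the camera call returned (one of the last four; its "shot" number tells which), for a name from the list of things; names that differ only in an ending like _2 or _b are one class to them, and where a whole thing is asked for, a point or a joint stands for the part that bears it (a point fixed in the world has none). Each returns a list of dicts, best first, with "p" (0 to 1); they miss things now and then, are a little off and sometimes report something else, mostly with a low value. They report only what shows in the picture. A call takes as long as a camera call. They do not tell look-alikes from the thing itself.
- find_in(query, picture): "xyz" ([x, y, z] in mm, in the coordinates of the camera as it stood for that picture, good to about 4 mm: the middle of the surface that is visible of it).
- regions_of(query, picture): "mask" (384x512 bool, what is visible of it).
- pinpoint(query, picture): "xyz" ([x, y, z] in mm, in the coordinates of the camera as it stood for that picture, good to about 4 mm: a listed point, or the origin of a listed thing).
The state is a dict: "time": time; "joint_pos": joint angles; "qd": joint speeds; "joint_efforts": joint torques, N m; "tool_pos": TCP position; "tcp_rot": TCP orientation; "ft_force": force on the tool from outside, world axes, zero at the start; "wrist_torque": the same for the moment, N m; "finger_gap": finger opening in mm; "grip_force": force on a finger pad.
Only numpy, scipy, OpenCV 4.12 (cv2) and the standard library are available. Lean on these libraries where they do the work, as an engineer would, in place of code of your own. Each camera call takes 0.05 s, during which the arm holds its last target. There are 200 camera calls.

### The job

Take the tapered key out of its wooden stand and set it into the tapered bore of the metal jig with its lever clear of the sprung jaw. Then, pressing the key down firmly but not hard so that it wedges, turn it clockwise (seen from above) until its lever has pushed the jaw fully closed on the foam strip, and let go: the taper alone must hold the jaw shut. Move the jaw only with the key, and leave the other things where they are.

Things in the scene. Friction and masses are not known exactly. Their poses are not given: they have to be found in the camera images.
- key_grip (a point): Centre of the key's upright grip plate: steel, 40 mm long (the key's x axis), 12 mm thick (its y), 36 mm high, flat sides, seized across the 12 mm. This point is on the key's axis, 36 mm above the underside of its collar. Axes are the key's: z along its axis, x towards the lever.
- key: Tapered key, 50 to 85 g. Origin on its axis at the underside of its round steel collar (42 mm across, 10 mm thick); below it a smooth brass cone 42 mm long, 32 mm across at the collar, 18 mm at the tip. A lever at collar height points along its x; above stands the grip plate (18 to 54 mm above the origin).
- lever_tip (a point): Centre of the round end (12 mm across, 10 mm high) of the key's lever, 44 mm from the key's axis along its x and 6 mm above the collar's underside.
- bore (a point): Centre of the mouth of the jig's round tapered brass bore, nominally 56 mm above the table, 30 mm wide. Its brass bush may sit up to 3 mm higher or lower, so the key first touches all round with its collar's underside 3 to 10 mm above this point. Press with 12 to 14 N while turning (up to 0.6 N m) to wedge it; under about 8 N the jaw springs back; over about 20 N harms the taper. Axes: the jig's.
- jig: Aluminium clamping jig fixed to the table, base 125 x 130 x 14 mm, origin on the table under the bore, z up. A square boss holds the bore; towards its -y, at x = 8 to 83 mm, are the jaw, the foam strip and, at y = -74 mm, a fence 46 mm high. With the key's lever along the jig's +x turned about 20 degrees towards +y, it clears the jaw.
- jaw (a joint): Travel of the sprung jaw, m: 0 open, 0.020 fully closed at a hard stop, where it holds the strip against the fence. It slides towards the jig's -y; a spring pushes it back with about 1 N when open and 5.5 N when closed. The lever end meets it when the lever points about 8 degrees to the -y side of the jig's x, and has closed it at 36 to 40 degrees.
- jaw_face (a point): Middle of the jaw's near (+y) face, on which the lever end pushes, 7 mm below the jaw's top edge. The jaw is an upright steel plate 36 mm wide (jig x), 11.5 mm thick, its top 75 mm above the table; open, this face is 12 mm to the -y side of the bore's axis and centred 50 mm to its +x.
- strip_mid (a point): Centre of the loose white foam strip lying on the jig's base between jaw and fence, 50 x 30 x 28 mm.
- stand: Wooden stand, 70 x 70 mm, 55 mm high, fixed; the key's cone hangs loosely in its straight 34 mm hole, collar resting on top, until lifted straight up. Origin under its middle.
- screw_jar: Bystander: white jar with red lid, 64 mm across, 82 mm high. Origin at its underside.
- marker: Bystander: black felt marker lying on the table, 134 mm long. Origin at its underside.
- tape: Bystander: roll of masking tape lying flat, 105 mm across, 24 mm high. Origin at its underside.
- block: Bystander: wooden sanding block, 66 x 112 x 32 mm. Origin at its underside.
There are look-alikes about, which are no part of the job. Of the things that look like the part that bears strip_mid, the smallest one is meant.

How it is judged:
By the outcome, as a careful person would: the job done as asked, in the order asked, and still so for the second after the job is handed in, with the robot touching nothing.
It also fails if it takes over 48 s, if anything falls off the work surface, if the arm or the gripper's body presses on something with over 40 N, if the wrist force passes 120 N, or if a joint passes its speed limit or range.

## Working session

There is one attempt and no reset: what is moved stays moved. The work goes in short steps, Python scripts to look and compute and a tool call to move; the robot and the scene stay as the last step left them, time stands still between calls to the robot, and variables do not carry over. Pictures are saved under pics/ and viewed, at most 10 in all, crops included, and the job is handed in when it is done.

Besides the shell and the picture viewer there is one more tool, called after "Emit:" as name([rows], argument=value, ...), one row to a line, values as JSON. play_rows: Moves the arm, as the interface text tells. Its arguments: {"type":"object","properties":{"increments":{"type":"array","items":{"type":"array"}},"force":{"type":"number"}},"required":["increments"]}

```bash
mkdir -p pics; cat > h.py <<'E'
from bench import *
import numpy as np, cv2
def W(s,p):
    T=np.array(s["world_from_camera"]); return (T[:3,:3]@np.array(p)+T[:3,3]).round(1)
def show(s,name): cv2.imwrite("pics/"+name,s["color"][:,:,::-1])
def pts(s,names):
    for n in names:
        try: print(n,[(W(s,d["xyz"]).tolist(),round(d["p"],2)) for d in pinpoint(n,s)[:4]])
        except Exception as e: print(n,e)
E
python3 - <<'E'
from h import *
ims=[]
for c in ("scene","side"):
    s=snapshot(c); ims.append(s["color"]); print(c)
    pts(s,["key_grip","key","lever_tip","bore","jig","jaw_face","strip_mid","stand"])
    print(np.array(s["world_from_camera"]).round(2).tolist())
cv2.imwrite("pics/a.png",cv2.resize(np.hstack(ims),(800,300))[:,:,::-1]); show({"color":ims[0]},"b.png"); show({"color":ims[1]},"c.png")
print(sense())
E
```

```text
scene
key_grip []
key [([498.1, -145.0, 59.8], 0.6)]
lever_tip [([538.2, -120.2, 62.0], 0.49)]
bore [([521.8, 144.4, 59.9], 0.73)]
jig [([524.4, 141.6, 2.5], 0.7), ([521.8, 143.0, 59.3], 0.37)]
jaw_face [([573.1, 146.9, 73.5], 0.62)]
strip_mid [([365.2, -161.9, 21.3], 0.89), ([590.4, 99.8, 33.6], 0.65), ([530.3, -259.6, 23.8], 0.65)]
stand [([497.4, -137.9, 1.2], 0.87)]
[[0.43, -0.36, 0.83, -513.09], [-0.9, -0.2, 0.38, -546.5], [0.03, -0.91, -0.41, 611.05], [0.0, 0.0, 0.0, 1.0]]
side
key_grip [([502.4, -137.4, 87.1], 0.83), ([543.3, -111.8, 61.2], 0.2)]
key [([505.5, -137.3, 57.2], 0.54)]
lever_tip [([540.7, -114.1, 61.3], 0.56)]
bore [([531.5, 138.8, 59.1], 0.66), ([380.2, -46.1, 1.7], 0.19)]
jig [([527.8, 143.7, 1.8], 0.89)]
jaw_face [([578.1, 140.7, 67.8], 0.65), ([502.1, -141.1, 89.6], 0.31)]
strip_mid [([363.5, -164.0, 20.9], 0.88), ([530.2, -260.2, 19.5], 0.52), ([590.5, 101.3, 31.0], 0.47)]
stand [([504.4, -141.5, -0.8], 0.64)]
[[-0.95, -0.17, 0.26, 270.44], [-0.31, 0.45, -0.83, 755.39], [0.02, -0.88, -0.48, 538.17], [0.0, 0.0, 0.0, 1.0]]
{'time': 0.9, 'joint_pos': array([-4.89203073e+00,  7.46890288e+00,  8.52679805e+01,  1.58834722e-03,
        8.72620108e+01, -4.89330381e+00]), 'qd': array([ 0.0554787 , -0.05383135,  0.05225444,  0.06525108, -0.06742278,
       -0.0365425 ]), 'joint_efforts': array([ 1.57270465e-04, -5.69316137e+01, -5.00866663e+01,  3.24975042e-05,
        1.13103633e-03,  2.77638929e-05]), 'tool_pos': array([6.00002411e+02, 4.30482800e-02, 2.31314105e+02]), 'tcp_rot': array([ 1.79998763e+02, -1.48642429e-03,  9.00011972e+01]), 'ft_force': array([-0.11110446,  0.25652342, -0.04559052]), 'wrist_torque': array([-0.04095489,  0.0087984 , -0.00196002]), 'grip_force': 0.0, 'finger_gap': 85.59375297103409}
```

View pics/b.png

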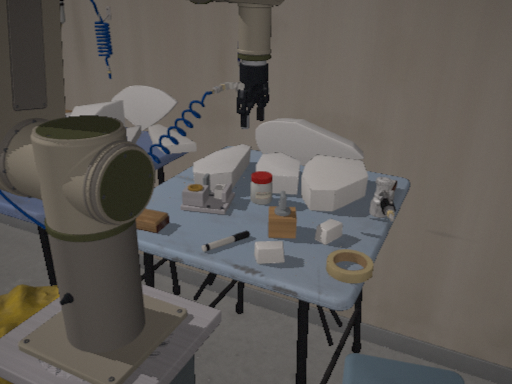

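View pics/c.png

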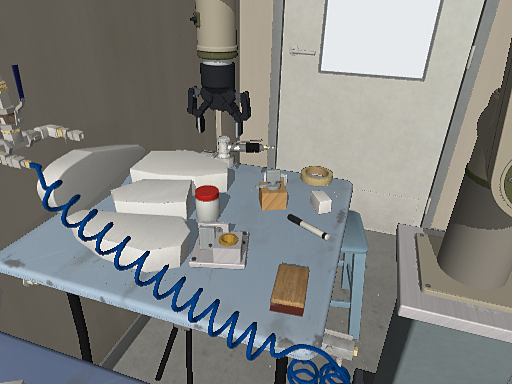

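Scene: the jig is at about (526,142), the key in its stand at about (501,-140) with its lever at about 31° yaw, and the real strip at (590,100). I'll move above the key and look from close by.

Emit:
play_rows([
  [1,[-28,-20,0],0],
  [1,[-28,-20,0],0],
  [1,[-28,-20,0],0],
  [1,[-28,-20,0],0],
  [1,[-28,-19,0],0],
  [1,[0,0,0],0.12],
  [1,[0,0,0],0.12],
  [1,[0,0,0],0.12],
  [1,[0,0,0],0.12],
  [1,[0,0,0],0.12],
  [1,[0,0,0],0.12],
  [1,[0,0,0],0.12],
])

```text
time: 1.9
tool_pos: [501.0, -140.0, 231.4]
tcp_rot: [180.0, -0.0, 41.5]
ft_force: [-0.1, -0.1, -1.4]
finger_gap: 85.8
grip_force: 0.0
```

Emit:
play_rows([
  [1,[0,0,0],0.12],
  [1,[0,0,0],0.07],
  [1,[0,0,0],0],
  [1,[0,0,0],0],
])

```text
time: 2.23
tool_pos: [501.0, -140.0, 231.4]
tcp_rot: [180.0, -0.0, 31.1]
ft_force: [-0.0, -0.2, -0.6]
finger_gap: 85.5
grip_force: 0.0
```

```bash
python3 - <<'E'
from h import *
t=sense(); print(t["time"],t["tool_pos"],t["tcp_rot"],t["joint_pos"])
s=snapshot("wrist"); show(s,"w1.png"); pts(s,["key_grip","key","lever_tip","stand"])
print(np.array(s["world_from_camera"]).round(3).tolist(),s["intrinsics"])
E
```

```text
2.2333 [ 501.01603185 -139.98487911  231.36147281] [ 1.79993498e+02 -4.52224581e-03  3.11317808e+01] [-2.12585538e+01 -4.96177231e+00  9.78759648e+01 -3.86136847e-04
  8.70778968e+01  3.76096853e+01]
key_grip [([491.6, -134.7, 92.9], 0.98)]
key []
lever_tip [([539.6, -114.4, 59.1], 0.71), ([498.1, -136.7, 56.7], 0.57)]
stand [([496.3, -138.3, 0.9], 0.9)]
[[0.517, -0.813, -0.269, 568.874], [-0.856, -0.491, -0.162, -97.905], [-0.0, 0.314, -0.949, 373.434], [0.0, 0.0, 0.0, 1.0]] [[266.02312214   0.         255.12224369]
 [  0.         266.02312214 190.75319702]
 [  0.           0.           1.        ]]
```

View pics/w1.png

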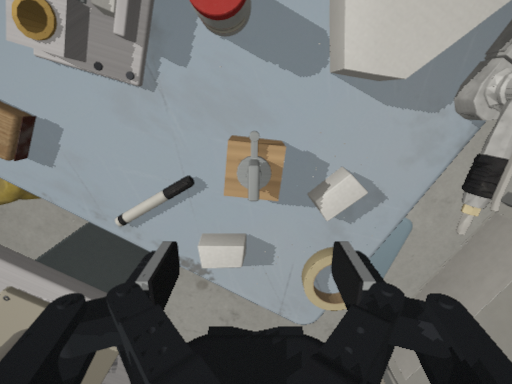

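The wrist view shows the key at about (254,173) with its lever straight up to (254,135). The key is well aligned with the tool; I'll zoom in for accuracy.

```bash
cat >> h.py <<'E'
def px(s,u,v,z):
    K=np.array(s["intrinsics"]);T=np.array(s["world_from_camera"])
    r=T[:3,:3]@np.linalg.solve(K,[u,v,1]); o=T[:3,3]; return (o+r*(z-o[2])/r[2]).round(1)
E
python3 - <<'E'
from h import *
s=snapshot("wrist")
cv2.imwrite("pics/w2.png",cv2.resize(s["color"][120:215,205:305,::-1],None,fx=6,fy=6,interpolation=cv2.INTER_CUBIC))
for u,v,z in [(254,173,65),(254,135,66),(254,165,109)]: print(px(s,u,v,z))
for n in ("key","stand"):
    m=regions_of(n,s)
    if m: ys,xs=np.where(m[0]["mask"]); print(n,m[0]["p"],xs.min(),xs.max(),ys.min(),ys.max(),xs.mean(),ys.mean())
def proj(p):
    T=np.linalg.inv(s["world_from_camera"]);c=T[:3,:3]@p+T[:3,3];q=np.array(s["intrinsics"])@c;return (q[:2]/q[2]).round(1)
c=np.array([501,-140,0]);d=np.array([.857,.516,0])
print("if at 501,-140: collar c",proj(c+[0,0,65]),"lever",proj(c+44*d+[0,0,66]),"plate ends",proj(c+20*d+[0,0,109]),proj(c-20*d+[0,0,109]))
E
```

```text
[ 500.  -137.9   65. ]
[ 538.5 -114.8   66. ]
[ 517.  -127.9  109. ]
key 0.9 236 272 131 201 254.0568862275449 170.64745508982037
stand 0.83 224 285 136 200 254.1905411550705 164.9645293315143
if at 501,-140: collar c [255.9 173.2] lever [256.  135.9] plate ends [256.1 165. ] [256.  201.9]
```

View pics/w2.png

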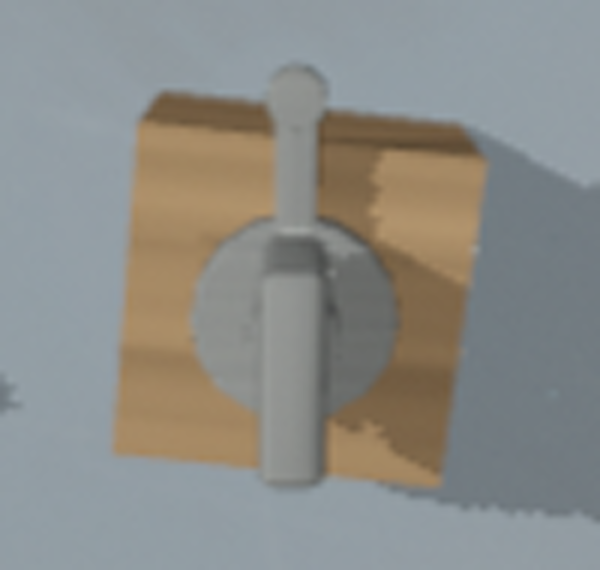

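Emit:
play_rows([
  [1,[0.5,-1.8,35],0],
  [1,[0,0,35],0],
  [1,[0,0,35],0],
  [1,[0,0,30],0],
  [1,[0,0,15],0],
  [1,[0,0,8],0],
  [1,[0,0,0],0],
  [1,[0,0,0],0],
])

```text
time: 3.3
tool_pos: [500.9, -138.3, 74.0]
tcp_rot: [180.0, -0.0, 31.0]
ft_force: [0.6, -0.7, -0.0]
finger_gap: 85.5
grip_force: 0.0
```

Emit:
play_rows([
  [-1,[0,0,0],0],
  [-1,[0,0,0],0],
  [-1,[0,0,0],0],
  [-1,[0,0,0],0],
  [-1,[0,0,0],0],
  [-1,[0,0,0],0],
  [-1,[0,0,0],0],
  [-1,[0,0,0],0],
], force=60)

```text
time: 3.97
tool_pos: [500.8, -138.3, 74.0]
tcp_rot: [180.0, -0.0, 31.0]
ft_force: [-1.1, 0.9, 6.8]
finger_gap: 13.1
grip_force: 58.6
```

Emit:
play_rows([
  [-1,[0,0,0],0],
  [-1,[0,0,-10],0],
  [-1,[0,0,-20],0],
  [-1,[0,0,-30],0],
  [-1,[0,0,-30],0],
  [-1,[0,0,-30],0],
  [-1,[0,0,-30],0],
  [-1,[0,0,-6],0],
  [-1,[0,0,0],0],
  [-1,[0,0,0],0],
], force=100)

```text
time: 4.8
tool_pos: [500.4, -138.1, 229.1]
tcp_rot: [180.0, -0.0, 31.0]
ft_force: [0.5, -0.1, -2.0]
finger_gap: 10.9
grip_force: 98.0
```

Emit:
play_rows([
  [-1,[8,-14,0],0],
  [-1,[15.6,-28.4,0],0],
  [-1,[15.6,-28.4,0],0],
  [-1,[15.6,-28.4,0],0],
  [-1,[15.6,-28.4,0],0],
  [-1,[15.6,-28.4,0],0],
  [-1,[15.6,-28.4,0],0],
  [-1,[15.6,-28.4,0],0],
  [-1,[8,-14,0],0],
  [-1,[0,0,0],0],
  [-1,[0,0,0],0],
  [-1,[0,0,0],0],
])

```text
time: 5.8
tool_pos: [490.3, 120.0, 227.7]
tcp_rot: [-180.0, 0.2, 31.0]
ft_force: [0.5, 0.1, -0.6]
finger_gap: 10.8
grip_force: 98.1
```

```bash
python3 - <<'E'
from h import *
t=sense(); print(t["time"],t["tool_pos"],t["tcp_rot"],t["finger_gap"],t["ft_force"])
s=snapshot("wrist"); show(s,"w3.png"); pts(s,["key_grip","bore","jig","jaw_face","strip_mid","lever_tip"])
np.savez("w3.npz",**{k:s[k] for k in("color","intrinsics","world_from_camera")})
E
```

```text
5.8 [490.32165558 119.99698382 227.69036119] [-1.79965043e+02  1.55670247e-01  3.09913122e+01] 10.758083407791162 [ 0.54176014  0.13580744 -0.55765309]
key_grip [([483.3, 121.2, 244.6], 0.78)]
bore []
jig [([522.5, 140.2, 0.9], 0.56), ([524.7, 144.7, 56.7], 0.39)]
jaw_face [([576.3, 143.5, 69.3], 0.75)]
strip_mid [([589.2, 97.1, 30.3], 0.8), ([524.4, -260.1, 19.0], 0.67), ([360.4, -163.1, 16.9], 0.42)]
lever_tip [([528.1, 141.7, 212.9], 0.59)]
```

View pics/w3.png

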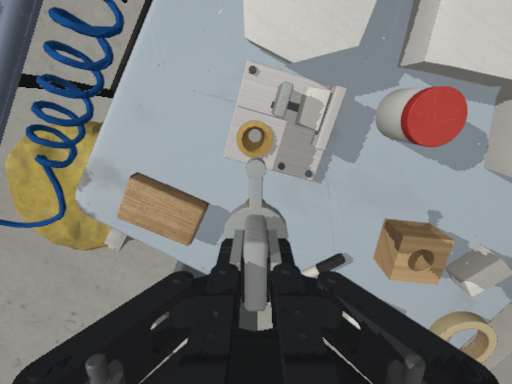

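The wrist view shows the key held with its lever tip at (256,169). The bore's brass ring is at (255,138), and the jig base corners are near (247,62), (224,155), (317,182) and (346,88). I'll fit these.

```bash
python3 - <<'E'
from h import *
d=np.load("w3.npz"); s={k:d[k] for k in d}
hsv=cv2.cvtColor(s["color"],cv2.COLOR_RGB2HSV)
m=cv2.inRange(hsv,(12,110,60),(32,255,255)); m[:110]=0;m[160:]=0;m[:,:225]=0;m[:,285:]=0
pp=cv2.findNonZero(m); hull=cv2.convexHull(pp); e=cv2.fitEllipse(hull); print(e)
for z in(53,56,59): print(z,px(s,*e[0],z))
K=np.array(s["intrinsics"]);T=np.linalg.inv(s["world_from_camera"])
def proj(p): c=T[:3,:3]@p+T[:3,3];q=K@c;return (q[:2]/q[2]).round(1)
def jp(o,yaw,p): a=np.radians(yaw);return np.array([o[0]+np.cos(a)*p[0]-np.sin(a)*p[1],o[1]+np.sin(a)*p[0]+np.cos(a)*p[1],p[2]])
# base edge directions at z=14
c=[px(s,u,v,14) for u,v in[(247,62),(224,155),(317,182),(346,88)]]
for i in range(4):
    q=c[(i+1)%4]-c[i]; print(c[i],np.hypot(*q[:2]).round(),np.degrees(np.arctan2(q[1],q[0])).round(1))
t=sense()["tool_pos"];a=np.radians(31);kx=np.array([np.cos(a),np.sin(a),0])
print("key proj: lever",proj(t+44*kx-[0,0,17-11]),"collar",proj(t-[0,0,7]),"plate ends",proj(t+20*kx+[0,0,37]),proj(t-20*kx+[0,0,37]))
cv2.imwrite("pics/w4.png",cv2.resize(s["color"][50:330,200:360,::-1],None,fx=2.14,fy=2.14,interpolation=cv2.INTER_CUBIC))
E
```

```text
((254.3645477294922, 138.8858642578125), (35.2217903137207, 35.659751892089844), 159.00320434570312)
53 [522.8 141.8  53. ]
56 [523.1 141.9  56. ]
59 [523.4 142.1  59. ]
[592.9 194.4  14. ] 118.0 -164.8
[478.8 163.3  14. ] 134.0 -75.5
[512.3  33.9  14. ] 125.0 18.5
[631.1  73.6  14. ] 127.0 107.5
key proj: lever [257.5 168.3] collar [257.2 237.2] plate ends [258.  244.8] [257.7 317.5]
```

View pics/w4.png

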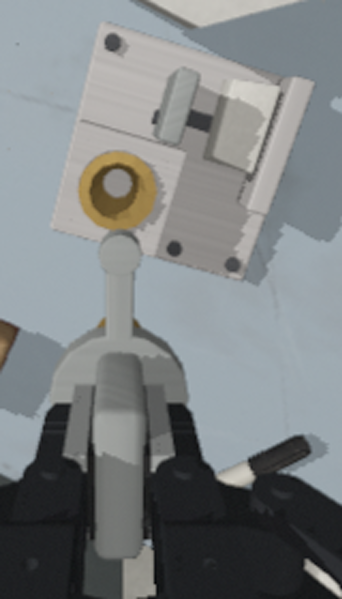

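```bash
python3 - <<'E'
from h import *
from scipy.optimize import least_squares
d=np.load("w3.npz"); s={k:d[k] for k in d}
K=s["intrinsics"];T=np.linalg.inv(s["world_from_camera"])
def proj(p): c=T[:3,:3]@p+T[:3,3];q=K@c;return (q[:2]/q[2])
cv2.imwrite("pics/w5.png",cv2.resize(s["color"][150:320,205:310,::-1],None,fx=3.5,fy=3.5,interpolation=cv2.INTER_CUBIC))
t=np.array([490.3,120,227.7]);a=np.radians(31);kx=np.array([np.cos(a),np.sin(a),0])
def P(x,z,q): dx,dz,p=q; c,sn=np.cos(p),np.sin(p); z=z-36; return proj(t+kx*(dx+c*x+sn*z)+[0,0,19+dz-sn*x+c*z])[1]
for q in[(0,0,0),(5,0,0),(0,5,0),(0,0,-.1),(0,0,.1)]: print(q,[round(P(x,z,q),1) for x,z in[(44,11),(50,11),(21,10),(20,18),(20,54),(-20,54)]])
E
```

```text
(0, 0, 0) [np.float64(169.0), np.float64(158.6), np.float64(205.9), np.float64(212.7), np.float64(244.6), np.float64(316.3)]
(5, 0, 0) [np.float64(160.4), np.float64(149.8), np.float64(198.1), np.float64(204.5), np.float64(234.5), np.float64(308.1)]
(0, 5, 0) [np.float64(171.2), np.float64(160.5), np.float64(209.1), np.float64(216.2), np.float64(250.5), np.float64(324.4)]
(0, 0, -0.1) [np.float64(166.9), np.float64(156.4), np.float64(203.4), np.float64(211.4), np.float64(250.6), np.float64(315.9)]
(0, 0, 0.1) [np.float64(171.8), np.float64(161.6), np.float64(208.8), np.float64(214.4), np.float64(238.9), np.float64(316.2)]
```

View pics/w5.png

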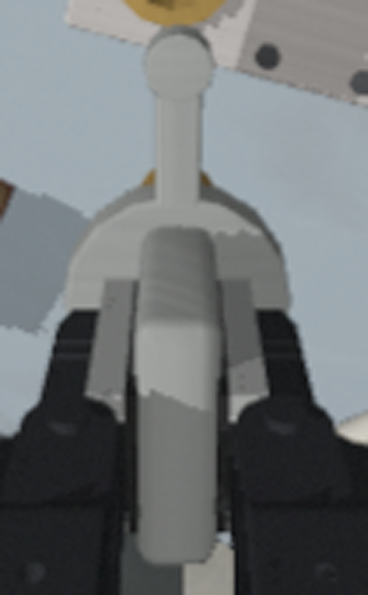

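The held key projects as expected, with no slip and about -1.4 px of camera bias. I take the bore at (523.9,140.6) and the jig yaw as 16.4°.

Emit:
play_rows([
  [-1,[0,0,0],-0.094],
  [-1,[15,1.3,0],0],
  [-1,[15,1,10],0],
  [-1,[9.3,1,30],0],
  [-1,[0,0,30],0],
  [-1,[0,0,20],0],
  [-1,[0,0,10],0],
  [-1,[0,0,0],0],
  [-1,[0,0,0],0],
  [-1,[0,0,0],0],
])

```text
time: 6.98
tool_pos: [525.9, 141.4, 131.4]
tcp_rot: [179.9, -0.2, 36.4]
ft_force: [0.1, 0.2, -0.3]
finger_gap: 10.6
grip_force: 98.0
```

```bash
python3 - <<'E'
from h import *
s=snapshot("side"); x,y=228,238
cv2.imwrite("pics/s1.png",cv2.resize(s["color"][150:280,160:290,::-1],None,fx=4.5,fy=4.5,interpolation=cv2.INTER_CUBIC)); print(sense()["tool_pos"])
E
```

```text
[526.13892531 141.50471834 131.63028166]
```

View pics/s1.png

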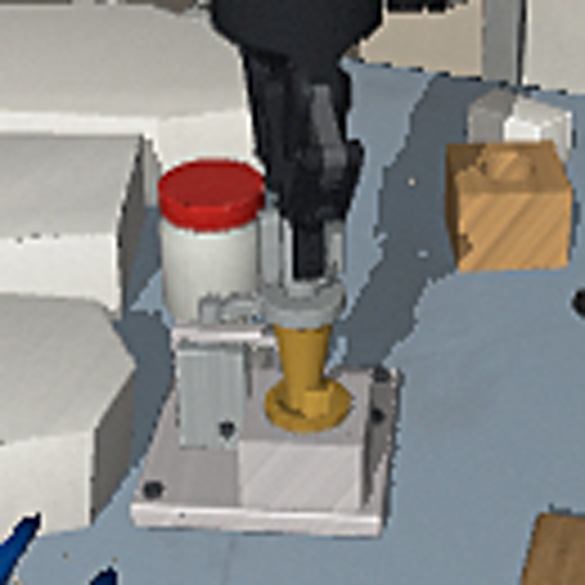

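Side view: the cone (about (304,370) in the crop) hangs right over the bore ring at (307,403), with the lever clear of the jaw. I'll descend with a small correction.

Emit:
play_rows([
  [-1,[-2.3,-0.6,6],0],
  [-1,[0,0,10],0],
  [-1,[0,0,10],0],
  [-1,[0,0,8],0],
  [-1,[0,0,2],0],
  [-1,[0,0,0],0],
])

```text
time: 7.53
tool_pos: [522.7, 140.6, 92.3]
tcp_rot: [180.0, -0.0, 36.4]
ft_force: [4.1, 1.1, -0.4]
finger_gap: 10.6
grip_force: 98.0
```

Emit:
play_rows([
  [-1,[0,0,2],0],
  [-1,[0,0,2],0],
  [-1,[0,0,2],0],
  [-1,[0,0,0],0],
  [-1,[0,0,0],0],
])

```text
time: 7.95
tool_pos: [523.3, 140.9, 87.6]
tcp_rot: [180.0, -0.1, 36.4]
ft_force: [5.9, 3.4, -0.5]
finger_gap: 10.9
grip_force: 97.9
```

Emit:
play_rows([
  [-1,[1.2,0,0],0],
  [-1,[0,0,0],0],
  [-1,[0,0,0],0],
])

```text
time: 8.2
tool_pos: [523.6, 141.2, 87.4]
tcp_rot: [180.0, -0.0, 36.4]
ft_force: [3.6, 1.6, 1.2]
finger_gap: 10.6
grip_force: 98.1
```

Emit:
play_rows([
  [-1,[1.4,0,0],0],
  [-1,[0,0,0],0],
  [-1,[0,0,2],0],
  [-1,[0,0,0],0],
  [-1,[0,0,0],0],
])

```text
time: 8.62
tool_pos: [524.2, 141.7, 84.8]
tcp_rot: [-180.0, 0.1, 36.4]
ft_force: [1.6, -0.5, -0.7]
finger_gap: 10.5
grip_force: 98.0
```

Emit:
play_rows([
  [-1,[0.3,0.5,1],0],
  [-1,[0,0,0],0],
  [-1,[0,0,1],0],
  [-1,[0,0,0],0],
  [-1,[0,0,0],0],
])

```text
time: 9.03
tool_pos: [524.6, 141.8, 83.8]
tcp_rot: [-180.0, 0.1, 36.4]
ft_force: [-5.3, -1.9, 9.5]
finger_gap: 10.7
grip_force: 99.1
```

Emit:
play_rows([
  [-1,[-1.0,0,0],0],
  [-1,[0,0,0],0],
  [-1,[0,0,0],0],
  [-1,[0,0,0.6],0],
  [-1,[0,0,0],0],
  [-1,[0,0,0],0],
])

```text
time: 9.53
tool_pos: [524.5, 141.6, 83.8]
tcp_rot: [-180.0, -0.0, 36.4]
ft_force: [-4.6, 1.0, 10.3]
finger_gap: 10.8
grip_force: 99.3
```

Emit:
play_rows([
  [-1,[-0.8,-0.8,0],0],
  [-1,[0,0,0],0],
  [-1,[0,0,0.6],0],
  [-1,[0,0,0],0],
  [-1,[0,0,0],0],
])

```text
time: 9.95
tool_pos: [524.3, 141.7, 83.8]
tcp_rot: [179.9, -0.1, 36.4]
ft_force: [-2.4, -0.6, 11.1]
finger_gap: 11.1
grip_force: 99.4
```

Emit:
play_rows([
  [-1,[-0.4,0,0.9],0],
  [-1,[0,0,0],0],
  [-1,[0,0,0],0.03],
  [-1,[0,0,0],0.05],
  [-1,[0,0,0],0.05],
  [-1,[0,0,0],0.05],
  [-1,[0,0,0],0.05],
  [-1,[0,0,0],0.05],
  [-1,[0,0,0],0],
  [-1,[0,0,0],0],
])

```text
time: 10.78
tool_pos: [524.4, 141.5, 83.3]
tcp_rot: [180.0, -0.2, 20.3]
ft_force: [-2.1, -0.5, 14.0]
finger_gap: 10.5
grip_force: 99.4
```

```bash
python3 - <<'E'
from h import *
t=sense(); print(t["wrist_torque"],t["ft_force"],t["tool_pos"],t["joint_pos"])
E
```

```text
[-0.02072256  0.51346083  0.06865801] [-2.11845445 -0.53820014 14.04248302] [524.37607342 141.53227065  83.32881972] [9.69175909e+00 5.56276367e+00 1.03314516e+02 5.78705171e-03
 7.09287420e+01 7.93683057e+01]
```

Emit:
play_rows([
  [-1,[-0.3,-0.3,-0.4],0.03],
  [-1,[0,0,0],0.05],
  [-1,[0,0,0],0.05],
  [-1,[0,0,0],0.05],
  [-1,[0,0,0],0.05],
  [-1,[0,0,0],0.05],
  [-1,[0,0,0],0.05],
  [-1,[0,0,0],0.03],
  [-1,[0,0,0],0],
  [-1,[0,0,0],0],
])

```text
time: 11.62
tool_pos: [524.3, 141.5, 83.5]
tcp_rot: [-180.0, -0.2, -0.3]
ft_force: [-0.4, -0.7, 9.5]
finger_gap: 10.5
grip_force: 100.1
```

```bash
python3 - <<'E'
from h import *
t=sense(); print(t["wrist_torque"],t["ft_force"],t["tool_pos"],t["joint_pos"])
E
```

```text
[-0.14455738  0.01225016  0.18370447] [-0.39587742 -0.67227392  9.49349411] [524.27601194 141.52226865  83.45191981] [ 9.70798191e+00  5.51074573e+00  1.03356297e+02 -1.84925763e-02
  7.09067334e+01  1.00005421e+02]
```

Emit:
play_rows([
  [-1,[0,0,1.0],0],
  [-1,[0,0,0],0],
  [-1,[0,0,0],0],
])

```text
time: 11.87
tool_pos: [524.4, 141.6, 83.4]
tcp_rot: [-180.0, -0.2, -0.3]
ft_force: [-4.7, -1.6, 17.4]
finger_gap: 10.8
grip_force: 101.0
```

Emit:
play_rows([
  [-1,[-0.4,0,-0.4],0],
  [-1,[0,0,0],0],
  [-1,[0,0,0],0],
])

```text
time: 12.12
tool_pos: [524.3, 141.6, 83.4]
tcp_rot: [-180.0, -0.3, -0.3]
ft_force: [-0.7, -1.4, 12.5]
finger_gap: 10.8
grip_force: 100.4
```

Emit:
play_rows([
  [-1,[0,0,0],0.04],
  [-1,[0,0,0],0.04],
  [-1,[0,0,0],0.04],
  [-1,[0,0,0],0],
  [-1,[0,0,0],0],
])

```text
time: 12.53
tool_pos: [524.3, 141.5, 83.4]
tcp_rot: [-179.9, -0.3, -7.2]
ft_force: [0.6, -1.5, 12.9]
finger_gap: 10.4
grip_force: 101.0
```

Good: 12.9 N, jaw about half closed. Continuing.

Emit:
play_rows([
  [-1,[0,0,0],0.04],
  [-1,[0,0,0],0.04],
  [-1,[0,0,0],0.04],
  [-1,[0,0,0],0],
  [-1,[0,0,0],0],
])

```text
time: 12.95
tool_pos: [524.3, 141.5, 83.3]
tcp_rot: [-179.9, -0.3, -14.0]
ft_force: [0.4, -0.1, 11.6]
finger_gap: 10.7
grip_force: 101.8
```

```bash
python3 - <<'E'
from h import *
t=sense(); print(t["wrist_torque"],t["ft_force"],t["tool_pos"],t["joint_pos"])
E
```

```text
[-0.3024918   0.05335243  0.22953494] [ 0.44038004 -0.05614418 11.57967375] [524.25792185 141.51132249  83.33477845] [ 9.71430299e+00  5.47306697e+00  1.03410091e+02 -2.97028850e-02
  7.08443931e+01  1.13758456e+02]
```

Emit:
play_rows([
  [-1,[0,0,0.3],0.03],
  [-1,[0,0,0],0.03],
  [-1,[0,0,0],0.03],
  [-1,[0,0,0],0],
  [-1,[0,0,0],0],
])

```text
time: 13.37
tool_pos: [524.3, 141.5, 83.3]
tcp_rot: [-179.9, -0.3, -19.2]
ft_force: [-0.7, -1.9, 14.4]
finger_gap: 10.5
grip_force: 104.1
```

```bash
python3 - <<'E'
from h import *
t=sense(); print(t["wrist_torque"],t["ft_force"],t["tool_pos"],t["tcp_rot"])
E
```

```text
[-0.37152607  0.2635314   0.4202767 ] [-0.7483527  -1.92802043 14.44614419] [524.27055961 141.49614879  83.26704905] [-179.8973083    -0.25523947  -19.17829672]
```

Emit:
play_rows([
  [-1,[0,0,-0.2],0.02],
  [-1,[0,0,0],0.01],
  [-1,[0,0,0],0],
  [-1,[0,0,0],0],
])

```text
time: 13.7
tool_pos: [524.3, 141.5, 83.3]
tcp_rot: [-179.9, -0.3, -20.9]
ft_force: [-0.2, -0.5, 12.5]
finger_gap: 10.8
grip_force: 104.8
```

```bash
python3 - <<'E'
from h import *
t=sense(); print(t["wrist_torque"],t["ft_force"],t["tool_pos"],t["tcp_rot"])
E
```

```text
[-0.27184348  0.08919922  0.50006607] [-0.2438653  -0.48118613 12.50383154] [524.28205262 141.50357858  83.3236501 ] [-179.88764324   -0.25393128  -20.88760703]
```

Emit:
play_rows([
  [-1,[0,0,0.1],0.015],
  [-1,[0,0,0],0],
  [-1,[0,0,0],0],
])

```text
time: 13.95
tool_pos: [524.3, 141.5, 83.3]
tcp_rot: [-179.9, -0.3, -21.7]
ft_force: [-1.1, -1.0, 13.6]
finger_gap: 11.0
grip_force: 105.4
```

```bash
python3 - <<'E'
from h import *
t=sense(); print(t["wrist_torque"],t["ft_force"],t["tool_pos"],t["tcp_rot"])
s=snapshot("wrist"); cv2.imwrite("pics/w6.png",s["color"][:,:,::-1]); pts(s,["lever_tip","jaw_face"])
s=snapshot("side"); cv2.imwrite("pics/s2.png",cv2.resize(s["color"][180:280,180:260,::-1],None,fx=6,fy=6,interpolation=cv2.INTER_CUBIC)); pts(s,["lever_tip","jaw_face"])
E
```

```text
[-0.38463145  0.17967328  0.52615265] [-1.14693113 -1.02935546 13.57141781] [524.26648105 141.49054297  83.30232148] [-179.88686954   -0.25140014  -21.74553515]
lever_tip [([565.2, 125.7, 67.2], 0.72), ([583.4, 126.6, 69.2], 0.45)]
jaw_face [([582.5, 126.5, 71.6], 0.61)]
lever_tip [([569.8, 130.2, 76.7], 0.63)]
jaw_face [([584.3, 123.1, 68.8], 0.62)]
```

View pics/s2.png

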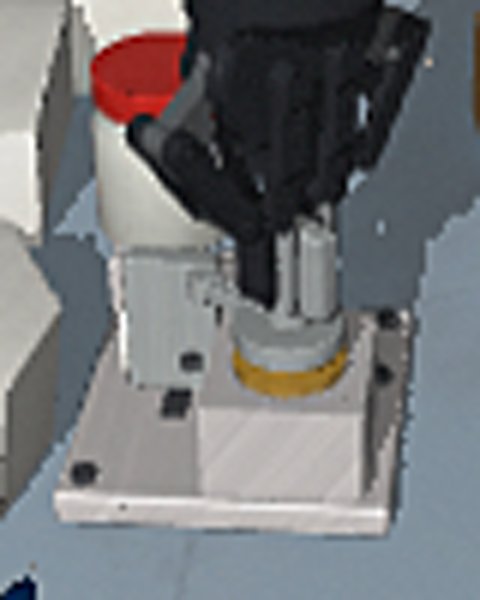

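Emit:
play_rows([
  [-1,[0,0,-0.1],0.02],
  [-1,[0,0,0],0.01],
  [-1,[0,0,0],0],
  [-1,[0,0,0],0],
])

```text
time: 14.58
tool_pos: [524.2, 141.6, 83.3]
tcp_rot: [-179.9, -0.2, -23.5]
ft_force: [-0.6, -0.8, 12.1]
finger_gap: 11.0
grip_force: 108.6
```

```bash
python3 - <<'E'
from h import *
t=sense(); print(t["wrist_torque"],t["ft_force"],t["tool_pos"],t["tcp_rot"])
E
```

```text
[-0.35170181  0.00439364  0.51055753] [-0.64644252 -0.83757666 12.10198617] [524.24696387 141.58852704  83.29319241] [-179.87439853   -0.2446678   -23.45600995]
```

View pics/w6.png

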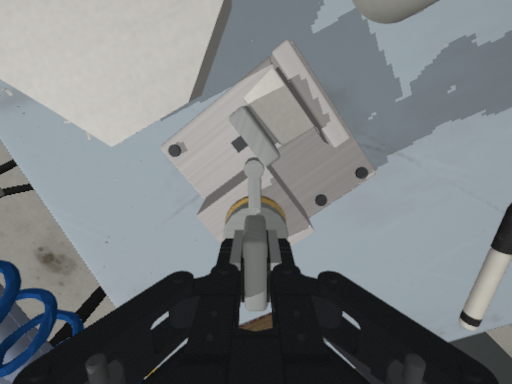

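Wrist view: the jaw at (255,135) lies tight on the strip (280,110), the strip is against the fence, and the lever end (254,166) is on the jaw. I'll check numerically whether the last turn slipped in the grip, which would mean the stop was reached.

```bash
python3 - <<'E'
from h import *
from scipy.ndimage import zoom
a=cv2.imread("pics/w6.png")[:,:,::-1]; s=snapshot("wrist"); b=s["color"]; cv2.imwrite("pics/w7.png",b[:,:,::-1])
g=lambda i:cv2.resize(cv2.cvtColor(np.ascontiguousarray(i),cv2.COLOR_RGB2GRAY),None,fx=8,fy=8,interpolation=cv2.INTER_CUBIC)
A,B=g(a),g(b)
def tr(u0,u1,v0,v1,n,pad=8):
    t=A[v0*8:v1*8,u0*8:u1*8]; w=B[(v0-pad)*8:(v1+pad)*8,(u0-pad)*8:(u1+pad)*8]
    r=cv2.matchTemplate(w,t,cv2.TM_CCOEFF_NORMED); _,m,_,l=cv2.minMaxLoc(r); print(n,round(m,3),l[0]/8-pad,l[1]/8-pad)
tr(242,266,156,185,"lever tip"); tr(245,265,225,305,"plate"); tr(226,282,108,170,"jaw"); tr(310,335,190,212,"base bolt"); tr(165,185,140,162,"base bolt2"); tr(270,350,40,150,"fence")
# expected for base if camera turned 1.71deg about tool axis
K=np.array(s["intrinsics"])
T1=np.array(s["world_from_camera"]);print(T1[:3,3].round(1))
t=np.array([524.25,141.55]);ang=np.radians(1.71)
Rz=np.array([[np.cos(ang),-np.sin(ang),0],[np.sin(ang),np.cos(ang),0],[0,0,1]])
Ti=np.linalg.inv(T1)
def proj(p): c=Ti[:3,:3]@p+Ti[:3,3];q=K@c;return q[:2]/q[2]
for n,u,v,z in[("jaw",254,138,75),("bolt",321,200,14),("bolt2",175,151,14),("lever as world-fixed",254,167,75)]:
    p=px(s,u,v,z); q=p.copy();q[:2]=t+(Rz[:2,:2]@(p[:2]-t)); print(n,"world-fixed shift",(np.array([u,v])-proj(q)).round(2))
E
```

```text
lever tip 0.972 -0.625 -0.125
plate 0.961 -0.125 -0.75
jaw 0.966 -1.5 0.125
base bolt 0.998 0.125 -1.875
base bolt2 0.994 -1.25 2.375
fence 0.929 -3.375 -1.375
[596.4 110.  225.7]
jaw world-fixed shift [ 3.28 -0.08]
bolt world-fixed shift [-0.1  1.9]
bolt2 world-fixed shift [ 1.37 -2.43]
lever as world-fixed world-fixed shift [ 2.3  -0.03]
```

The jaw was still moving with the last turn, so it isn't at the stop yet. I'll go a little further and track it.

Emit:
play_rows([
  [-1,[0,0,0.3],0.02],
  [-1,[0,0,0],0.015],
  [-1,[0,0,0],0],
  [-1,[0,0,0],0],
])

```text
time: 14.97
tool_pos: [524.3, 141.7, 83.3]
tcp_rot: [-179.9, -0.3, -25.4]
ft_force: [-0.5, 0.3, 14.7]
finger_gap: 11.0
grip_force: 120.8
```

```bash
cat > tr.py <<'E'
from h import *
import sys
t=sense(); print(t["wrist_torque"].round(3),t["ft_force"].round(1),t["tool_pos"].round(1),t["tcp_rot"].round(2),t["grip_force"])
a=cv2.imread(sys.argv[1])[:,:,::-1]; s=snapshot("wrist"); b=s["color"]; cv2.imwrite(sys.argv[2],b[:,:,::-1])
g=lambda i:cv2.resize(cv2.cvtColor(np.ascontiguousarray(i),cv2.COLOR_RGB2GRAY),None,fx=8,fy=8,interpolation=cv2.INTER_CUBIC)
A,B=g(a),g(b)
def tr(u0,u1,v0,v1,n,pad=8):
    t=A[v0*8:v1*8,u0*8:u1*8]; w=B[(v0-pad)*8:(v1+pad)*8,(u0-pad)*8:(u1+pad)*8]
    r=cv2.matchTemplate(w,t,cv2.TM_CCOEFF_NORMED); _,m,_,l=cv2.minMaxLoc(r); print(n,round(m,3),l[0]/8-pad,l[1]/8-pad)
tr(242,266,156,185,"lever tip"); tr(245,265,225,305,"plate"); tr(224,284,106,152,"jaw"); tr(310,335,190,212,"base bolt"); tr(165,185,140,162,"base bolt2"); tr(270,350,40,150,"fence")
E
python3 tr.py pics/w7.png pics/w8.png
```

```text
[-0.471  0.267  1.046] [-0.5  0.3 14.7] [524.3 141.7  83.3] [-179.87   -0.25  -25.42] 120.78292585734744
lever tip 0.969 -1.5 0.125
plate 0.965 0.0 -0.25
jaw 0.968 -2.375 0.75
base bolt 0.998 0.125 -2.125
base bolt2 0.994 -1.5 2.75
fence 0.924 -3.875 -1.375
```

Torque jumped to 1.05 N·m, so the hard stop is reached. I'll relax the twist slightly, then release.

Emit:
play_rows([
  [-1,[0,0,-0.3],-0.012],
  [-1,[0,0,0],0],
  [-1,[0,0,0],0],
])

```text
time: 15.27
tool_pos: [524.2, 141.7, 83.3]
tcp_rot: [-179.9, -0.2, -24.7]
ft_force: [-1.0, -0.1, 12.7]
finger_gap: 10.7
grip_force: 113.9
```

```bash
python3 tr.py pics/w8.png pics/w9.png
```

```text
[-0.317  0.032  0.978] [-1.  -0.1 12.7] [524.2 141.7  83.3] [-179.87   -0.25  -24.73] 113.88350293622352
lever tip 0.989 0.75 -0.125
plate 0.996 0.0 -0.125
jaw 0.992 0.875 -0.25
base bolt 0.998 0.0 0.75
base bolt2 0.995 0.5 -0.875
fence 0.984 1.375 0.5
```

Emit:
play_rows([
  [-1,[0,0,0],-0.012],
  [-1,[0,0,0],0],
  [-1,[0,0,0],0],
])

```text
time: 15.57
tool_pos: [524.3, 141.6, 83.3]
tcp_rot: [-179.9, -0.2, -24.1]
ft_force: [-1.2, 0.3, 11.8]
finger_gap: 10.9
grip_force: 108.3
```

```bash
python3 tr.py pics/w8.png pics/w10.png
```

```text
[-0.344  0.006  0.637] [-1.2  0.3 11.8] [524.3 141.6  83.3] [-179.87   -0.25  -24.07] 108.29301760575618
lever tip 0.981 1.5 -0.125
plate 0.993 0.0 -0.25
jaw 0.98 1.875 -0.5
base bolt 0.997 0.0 1.375
base bolt2 0.997 1.0 -2.0
fence 0.955 2.75 0.875
```

Emit:
play_rows([
  [-1,[0,0,0.4],0],
  [-1,[0,0,0],0],
  [-1,[0,0,0],0],
])

```text
time: 15.87
tool_pos: [524.3, 141.7, 83.3]
tcp_rot: [-179.9, -0.2, -24.1]
ft_force: [-2.1, -0.0, 15.0]
finger_gap: 10.7
grip_force: 108.8
```

```bash
python3 - <<'E'
from h import *
t=sense(); print(t["wrist_torque"].round(3),t["ft_force"].round(1))
for c in("side","scene"): show(snapshot(c),c+"_before.png")
E
```

```text
[-0.476  0.346  0.609] [-2.1 -0.  15. ]
```

Emit:
play_rows([
  [-0.2,[0,0,0],0],
  [-0.2,[0,0,0],0],
  [-0.2,[0,0,0],0],
  [-0.2,[0,0,0],0],
], force=60)

```text
time: 16.3
tool_pos: [521.6, 141.3, 79.9]
tcp_rot: [180.0, 0.1, -24.1]
ft_force: [-0.5, 1.2, 0.1]
finger_gap: 34.2
grip_force: 0.0
```

```bash
python3 tr.py pics/w10.png pics/w11.png; python3 - <<'E'
from h import *
for c in("side","scene"): show(snapshot(c),c+"_after.png")
g=lambda f:cv2.resize(cv2.imread("pics/"+f,0),None,fx=8,fy=8,interpolation=cv2.INTER_CUBIC)
A,B=g("side_before.png"),g("side_after.png")
for n,u0,u1,v0,v1 in[("jaw",198,214,222,246),("base",188,250,240,270)]:
    p=4;r=cv2.matchTemplate(B[(v0-p)*8:(v1+p)*8,(u0-p)*8:(u1+p)*8],A[v0*8:v1*8,u0*8:u1*8],cv2.TM_CCOEFF_NORMED);_,m,_,l=cv2.minMaxLoc(r);print(n,m,l[0]/8-p,l[1]/8-p)
E
```

```text
[-0.012 -0.029 -0.019] [-0.5  1.2  0.1] [521.6 141.3  79.9] [ 1.7997e+02  5.0000e-02 -2.4140e+01] 0.0
lever tip 0.959 -2.875 -2.625
plate 0.856 -3.0 -1.875
jaw 0.979 -2.375 -2.875
base bolt 0.996 -0.75 -1.75
base bolt2 0.992 -3.875 -2.375
fence 0.954 -1.625 -4.5
jaw 0.9966694712638855 0.0 0.0
base 0.9993736147880554 0.0 0.0
```

The jaw stayed put on release. I'll retreat and verify.

Emit:
play_rows([
  [-0.2,[0,0,-5],0],
  [-0.2,[0,0,-15],0],
  [-0.2,[0,0,-30],0],
  [-0.2,[0,0,-30],0],
  [-0.2,[0,0,-30],0],
  [-0.2,[0,0,-20],0],
  [-0.2,[0,0,0],0],
  [-0.2,[0,0,0],0],
])

```text
time: 17.12
tool_pos: [523.2, 141.5, 212.6]
tcp_rot: [-179.9, -0.2, -24.1]
ft_force: [0.0, 0.1, -0.6]
finger_gap: 34.1
grip_force: 0.0
```

```bash
python3 - <<'E'
from h import *
s=snapshot("wrist"); show(s,"w12.png"); pts(s,["key","lever_tip","bore","jaw_face","strip_mid","key_grip"]); print(sense()["tool_pos"],sense()["tcp_rot"])
show(snapshot("side"),"side_end.png")
for n in("lever_tip","jaw","key"):
    m=regions_of(n,s)
    if m: ys,xs=np.where(m[0]["mask"]); r=cv2.minAreaRect(np.c_[xs,ys].astype(np.float32)); print(n,m[0]["p"],r,len(xs))
g=lambda f:cv2.resize(cv2.imread("pics/"+f,0),None,fx=8,fy=8,interpolation=cv2.INTER_CUBIC)
A,B=g("side_before.png"),g("side_end.png")
for n,u0,u1,v0,v1 in[("jaw",198,214,222,246),("base",188,250,240,270)]:
    p=4;r=cv2.matchTemplate(B[(v0-p)*8:(v1+p)*8,(u0-p)*8:(u1+p)*8],A[v0*8:v1*8,u0*8:u1*8],cv2.TM_CCOEFF_NORMED);_,m,_,l=cv2.minMaxLoc(r);print(n,m,l[0]/8-p,l[1]/8-p)
A,B=g("c.png"),g("side_end.png")   # jaw edge travel from start
E
```

```text
key []
lever_tip [([563.0, 123.7, 67.4], 0.94)]
bore [([523.5, 142.4, 57.0], 0.85)]
jaw_face [([579.2, 124.0, 68.4], 0.81)]
strip_mid [([374.0, -37.5, -1.0], 0.7), ([586.9, 96.4, 28.2], 0.6)]
key_grip [([516.6, 145.4, 100.6], 0.92)]
[521.42995835 141.1849245  209.26617743] [ 1.79931145e+02  1.00326719e-01 -2.41326403e+01]
lever_tip 0.85 ((257.5411682128906, 172.9055938720703), (36.232627868652344, 74.14836883544922), 17.19854164123535) 1458
jaw 0.9 ((253.47059631347656, 119.88235473632812), (35.57659912109375, 13.883548736572266), 49.398704528808594) 470
key 0.93 ((256.82452392578125, 173.41607666015625), (36.06934356689453, 73.86116790771484), 17.969139099121094) 1483
jaw 0.9971373081207275 0.0 0.0
base 0.9993860125541687 0.0 0.0
```

```bash
python3 -c "
from bench import *
print(hand_in())"
```

```text
the job is handed in; nothing more can be done
None
```

I set the key in the jig's bore, turned it clockwise under about 9.5 to 17.5 N until the jaw hit its hard stop, and let go. The jaw stayed shut on the foam strip with the gripper clear. The turning torque briefly reached about 1.05 N·m at the stop, above the 0.6 N·m guide. I handed the job in at about 17 s; no verdict came back.

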